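# Gauge the height of a machine foot

## Task

Check the height of the white machine foot on the rotary height gauge: stand the foot upright, hole up, in any of the gauge table's three nests that lies clear of the gauge head, then push the table round until that nest comes to the red pointer, with the foot centred under the spindle. Then turn the ratchet cap clockwise until the spindle sits on the foot and the ratchet has slipped for about a quarter turn, never pressing harder on the foot than the ratchet does, and leave it clamped like that for the reading. Do not shift or knock over the knurled nut, the solenoid coil, the spring or the film roll.

Things in the scene. Friction and masses are not known exactly. Their poses are not given: they have to be found in the camera images.
- foot_centre (a point): the part to be gauged: white machine foot, a slightly tapered plastic disc 42 mm in diameter and 32 mm high with a small hole in its top, about 30 g, loose, standing upright on the worktop; the point is its centre, 16 mm above its underside; z up. Mind the machine's fixed control box: it hangs over the worktop at x beyond 0.66 m, y 0.08 to 0.32 m, from 0.36 m height up
- table_axis (a point): rotary height gauge, fixed to the worktop, place and heading vary: the point on the axis of its round table (192 mm diameter) at table-top height, 34 mm above the worktop. Its x axis points level from there to the gauging station (spindle 62 mm out), the red pointer (97 mm) and the column; z up
- gauge_stand: the gauge's grey frame; origin under the table axis on the worktop, axes as table_axis. Column 114 to 148 mm out along x, 40 mm wide; from its top an arm 32 mm wide (round end 36 mm) reaches back to x = 44 mm, at 85 to 109 mm above the worktop. Base plate x = -105 to 157 mm, 88 mm either side. A fixed grey chute stands near it (x beyond 0.61 m, y -0.04 to 0.14 m)
- table (a joint): angle of the free table in rad, counter-clockwise from above; turns without end in either direction, light friction (0.06 N m), stays where it is left. At 0 nest_0 is at the red pointer, nest_1 and nest_2 stand at +120 and -120 degrees, peg_0, peg_1, peg_2 at +60, 180 and -60 degrees from the pointer
- nest_0 (a point): one of three equal nests of the round table (the centre of its flat floor, table-top height): a black ring 4 mm high, 48 mm inside, 56 mm outside, 62 mm from the table axis, 120 degrees apart, with a short black line on the table rim outside it. Turns with the table.
- nest_1 (a point): one of three equal nests of the round table (the centre of its flat floor, table-top height): a black ring 4 mm high, 48 mm inside, 56 mm outside, 62 mm from the table axis, 120 degrees apart, with a short black line on the table rim outside it. Turns with the table.
- nest_2 (a point): one of three equal nests of the round table (the centre of its flat floor, table-top height): a black ring 4 mm high, 48 mm inside, 56 mm outside, 62 mm from the table axis, 120 degrees apart, with a short black line on the table rim outside it. Turns with the table.
- peg_0 (a point): one of three equal black upright pegs for turning the table (point on its axis, 22 mm above the table top): 13 mm diameter, top 34 mm above the table top, 86 mm from the table axis, midway between two nests. Turns with the table.
- peg_1 (a point): one of three equal black upright pegs for turning the table (point on its axis, 22 mm above the table top): 13 mm diameter, top 34 mm above the table top, 86 mm from the table axis, midway between two nests. Turns with the table.
- peg_2 (a point): one of three equal black upright pegs for turning the table (point on its axis, 22 mm above the table top): 13 mm diameter, top 34 mm above the table top, 86 mm from the table axis, midway between two nests. Turns with the table.
- spindle: micrometer spindle of the gauge, upright, it moves up and down without turning; origin at the centre of its steel measuring face (20 mm diameter, looking down). It starts 3 to 6 mm above the height of a seated foot's top, so a foot in a nest passes under it
- cap_centre (a point): ratchet cap on top of the micrometer head, the dark knurled knob with a white line, above the spindle on the same upright axis: 28 mm diameter, 25 mm high; the point is its centre, 156 mm above the worktop; its height stays as it turns. Below it follow 24 mm of thinner silver thimble (21 mm diameter); the thimble has no slip and can crush the part
- thimble (a joint): turn of the thimble in rad, clockwise from above; the spindle goes down 10 mm a full turn. Reads 0 with the spindle fully up; about 5.3 with the spindle on a seated foot. Turned by the cap as long as the spindle is free; its friction keeps it where it is left
- ratchet (a joint): slip of the ratchet cap against the thimble in rad, clockwise; 0 at the start. It grows only when the spindle is stopped by the part and the cap is turned on (the ratchet then slips at about 6 N of spindle force)
- knurled_nut: bystander: knurled light-grey steel nut, 40 mm diameter, 22 mm high; origin at the centre of its underside
- solenoid: bystander: black and grey solenoid coil, 42 x 52 x 45 mm high; origin at the centre of its underside
- spring: bystander: steel compression spring standing on end, 23 mm diameter, 53 mm high, rigid, falls over easily; origin at the centre of its underside
- film_roll: bystander: brown and blue roll of film standing on end, 69 mm diameter, 145 mm high; origin at the centre of its underside
Mind the look-alikes: they are no part of the job. Of the things that look like the part that bears foot_centre, take the one that is farthest to the robot's right at the start.

How it is judged:
By the outcome, as a careful person would: the job done as asked, in the order asked, and still so for the second after the job is handed in, with the robot touching nothing.
It also fails if it takes over 69 s, if anything falls off the work surface, if the arm or the gripper's body presses on something with over 40 N, if the wrist force passes 120 N, or if a joint passes its speed limit or range.

## Robot

A 6-joint arm with a two-finger parallel gripper is mounted at the origin on a cart in front of the work surface, level with it; the furniture and walls round the work are solid. World frame = base frame: x ahead of the robot, y to its left, z up, the work surface at z = 0. Lengths are in mm, angles in rad, forces in N, time in s.
With the tool pointing down it reaches from about 275 to 750 mm from the base axis. Payload 10.2 kg.
Tool frame: the origin (TCP) lies between the finger pads; the fingertips stand 17 mm ahead of it and the grasp point (between the pads) lies 2 mm behind it (tips_ahead is the distance from the TCP to the fingertips, in mm); z points along the fingers, y is the line along which they close (so a half turn about z gives the same grasp; the last joint's range is limited). The gripper opens to 85 mm and grips with 20 to 120 N. Pads are 22 mm wide; open, the fingers measure 114 mm over their backs; the gripper's body (76 mm by 85 mm) begins 54 mm behind the grasp point. The pads swing forward as they close: fully open they stand 13 mm farther back than shut.
Start: joints at [1.096, 0.313, 1.498, -0, 1.331, -0.223], TCP at [130.815, 508.447, 216.794] pointing down, gripper open.
Joint ranges: [-2.94, 2.94], [-0.97, 2.17], [0.19, 2.56], [-1.23, 4.37], [0.02, 3.11], [-2.88, 2.88]. Speed limits (rad/s): [2.39, 2.39, 3.01, 3.14, 3.14, 3.14].

## Interface

Orientations are given as a unit quaternion [w, x, y, z].
In Python, from rig import sense, capture, finish_job, boxes_of, tips_ahead gives the robot as it stands.
- The arm moves only by the tool drive_tool, never from a script. Its argument "commands" is text: rows parted by semicolons, each of 7 numbers parted by spaces: the shift along the world's x, y, z in units of 0.1 m (1.0 is 0.1 m), then the turn, a rotation vector about the world's x, y, z in units of pi/4 rad (1.0 is pi/4 rad), then the opening in per cent of the stroke, from 0 (shut) to 100 (fully open). A call has 1 to 20 rows; each row shifts and turns the commanded pose from where the row before left it; what a row does not reach is not made up. A row lasts 1/12 s, in which the tool goes at most 41.7 mm and 7.16 degrees, less where a joint would pass 70% of its speed; a pose out of reach is approached as far as the arm can. A call with a number of a shift or a turn outside -1 to 1 is refused whole. A call with a gripper value outside its range is refused whole. The fingers move at their own pace and stop on an object; "force" is the grip in N (left out, the last holds). Time passes only in rows, so rows that do not move let the fingers close. It gives the time, the measured TCP pose, the force, the opening and the grip force at its end, in the units of the state.
- sense(): the state, without advancing time (a new reading comes with each control period).
- capture(name): name is "scene" or "top" or "wrist"; returns a dict with "pixels" (420x560x3 uint8, blue, green, red), "fov_y" (degrees; the focal length in pixels is half the picture's height over the tangent of half this angle, whatever the lens; pixels are square), "cx", "cy" (the principal point, pixels), "k1" (the pictures are not rectified: a ray, as slopes to the right and down, at radius r is drawn at 1 + k1 r^2 times it, then the intrinsics apply), "position" and "attitude" of the camera in the world; the wrist camera has in their place "tool_from_camera" (4x4, takes a point from camera to tool coordinates, whose origin is the TCP and whose axes are the flange's). Camera axes: x right, y down, z forward; pixel columns grow to the right and rows downward; lengths in mm; the calibration is good to about 2 mm. A picture is of the moment at which its call begins: read the wrist's pose just before it. There is no depth.
- finish_job(): hands the job in; it is judged then, once.
Trained networks look in a picture, given as the dict that the camera call returned (one of the last four; its "shot" number tells which), for a name from the list of things; names that differ only in an ending like _2 or _b are one class to them, and where a whole thing is asked for, a point or a joint stands for the part that bears it (a point fixed in the world has none). Each returns a list of dicts, best first, with "confidence" (0 to 1); they miss things now and then, are a little off and sometimes report something else, mostly with a low value. They report only what shows in the picture. A call takes as long as a camera call. They do not tell look-alikes from the thing itself.
- boxes_of(picture, name): "position" ([column, row] in pixels, amid what is visible of it).
The state is a dict: "time_s": time; "joints": joint angles; "dq": joint speeds; "tau": joint torques, N m; "eef_pos": TCP position; "ee_rot": TCP orientation; "force": force on the tool from outside, world axes, zero at the start; "wrist_torque": the same for the moment, N m; "grip_width": opening from 0.0 (shut) to 1.0 (fully open); "grip_force": force on a finger pad.
Only numpy, scipy, OpenCV 4.12 (cv2) and the standard library are available. Lean on these libraries where they do the work, as an engineer would, in place of code of your own. Each camera call takes 0.05 s, during which the arm holds its last target. There are 200 camera calls.

## Working session

There is one attempt and no reset: what is moved stays moved. The work goes in short steps, Python scripts to look and compute and a tool call to move; the robot and the scene stay as the last step left them, time stands still between calls to the robot, and variables do not carry over. Pictures are saved under pics/ and viewed, at most 10 in all, crops included, and the job is handed in when it is done.

Besides the shell and the picture viewer there is one more tool, called in YAML: its name, and indented under it one key for each argument. drive_tool: Moves the arm, as the interface text tells. Shifts and turns lie within -1 to 1; 1 stands for 0.1 m of shift or pi/4 rad of turn. Its arguments: {"type":"object","properties":{"commands":{"type":"string"},"force":{"type":"number"}},"required":["commands"]}

```bash
mkdir -p pics
cat > h.py <<'E'
import numpy as np, cv2
from scipy.spatial.transform import Rotation as R
from rig import sense, capture, finish_job, boxes_of, tips_ahead
def q2R(q): return R.from_quat([q[1],q[2],q[3],q[0]]).as_matrix()
def cam(p,s=None):
    if 'position' in p:
        a=np.array(p['attitude'],float); Rm=a if a.shape==(3,3) else q2R(a)
        return Rm,np.array(p['position'],float)
    T=np.array(p['tool_from_camera']); Rt=q2R(s['ee_rot'])
    return Rt@T[:3,:3], Rt@T[:3,3]+np.array(s['eef_pos'])
def K(p):
    f=210/np.tan(np.radians(p['fov_y']/2)); return f,p['cx'],p['cy']
def ray(p,uv,s=None):
    f,cx,cy=K(p); d=np.array([(uv[0]-cx)/f,(uv[1]-cy)/f]); x=d.copy()
    for _ in range(30): x=d/(1+p['k1']*(x@x))
    Rm,c=cam(p,s); return c,Rm@np.array([x[0],x[1],1])
def at(p,uv,z,s=None):
    c,d=ray(p,uv,s); return c+d*(z-c[2])/d[2]
def proj(p,X,s=None):
    Rm,c=cam(p,s); v=Rm.T@(np.array(X,float)-c); x=v[:2]/v[2]; x=x*(1+p['k1']*(x@x)); f,cx,cy=K(p)
    return np.array([x[0]*f+cx,x[1]*f+cy])
E
cat > a.py <<'E'
from h import *
s=sense(); print(s)
H=dict(foot_centre=16,table_axis=34,nest_0=34,peg_0=56,spindle=70,cap_centre=156,knurled_nut=11,solenoid=22,spring=26,film_roll=72)
for n in ('scene','top'):
    p=capture(n); cv2.imwrite(f'pics/{n}1.png',p['pixels']); print(n,{k:v for k,v in p.items() if k!='pixels'})
    for k,z in H.items():
        for b in boxes_of(p,k)[:5]: print(k,np.round(b['position']),round(b['confidence'],2),np.round(at(p,b['position'],z)))
E
python3 a.py
```

```text
{'time_s': 0.0, 'joints': array([ 1.09558775e+00,  3.13458167e-01,  1.49845271e+00,  4.59703952e-06,
        1.33097174e+00, -2.23370708e-01]), 'dq': array([ 0.00024819,  0.00017069,  0.00068343, -0.00039761,  0.00108853,
       -0.00057683]), 'tau': array([-1.11493631e-03, -4.12267363e+01, -2.59747857e+01, -1.84453438e-04,
        4.16890369e-03, -2.56121012e-05]), 'eef_pos': array([130.68907052, 508.19107995, 216.22501868]), 'ee_rot': array([-2.22829640e-04,  1.25586961e-01,  9.92082406e-01, -6.05270329e-04]), 'force': array([-0.57813232,  0.34134597,  0.20312496]), 'wrist_torque': array([ 0.02910494, -0.01799984,  0.01030176]), 'grip_force': 0.0, 'grip_width': 0.9959188568514071}
scene {'fov_y': 45.96355676067531, 'cx': 281.50990809596254, 'cy': 215.15480749873615, 'k1': -0.0791615270527172, 'position': array([-175.49632148, 1257.41181932,  939.66403187]), 'attitude': array([ 0.12215192, -0.22398881,  0.83730351, -0.48356049]), 'shot': 1}
foot_centre [288. 262.] 0.74 [432. 119.  16.]
foot_centre [200. 326.] 0.59 [495. 497.  16.]
foot_centre [270. 283.] 0.52 [428. 242.  16.]
table_
[... 622 characters left out ...]
19643970769603, 'position': array([ 328.32410334,   27.14429962, 1327.94354634]), 'attitude': array([-0.05675537,  0.71475277, -0.69475199,  0.0568065 ]), 'shot': 2}
foot_centre [129. 221.] 0.5 [496. 505.  16.]
nest_0 [336. 210.] 0.64 [ 545. -136.   34.]
peg_0 [207. 195.] 0.73 [575. 258.  56.]
peg_0 [338. 213.] 0.59 [ 531. -139.   56.]
cap_centre [350. 181.] 0.57 [ 609. -160.  156.]
cap_centre [206. 194.] 0.22 [558. 242. 156.]
knurled_nut [419. 229.] 0.47 [ 497. -402.   11.]
solenoid [218. 245.] 0.69 [427. 222.  22.]
solenoid [337. 213.] 0.69 [ 539. -143.   22.]
spring [238. 223.] 0.54 [496. 164.  26.]
film_roll [211. 195.] 0.88 [574. 244.  72.]
film_roll [347. 180.] 0.48 [ 633. -165.   72.]
```

```bash
python3 -c "
import cv2
a=cv2.imread('pics/top1.png')[120:300,90:460];cv2.imwrite('pics/t1c.png',cv2.resize(a,None,fx=2.15,fy=2.15,interpolation=cv2.INTER_CUBIC))
a=cv2.imread('pics/scene1.png')[140:380,140:440];cv2.imwrite('pics/s1c.png',cv2.resize(a,None,fx=2.5,fy=2.5,interpolation=cv2.INTER_CUBIC))"
```

```text
(no output)
```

View pics/t1c.png

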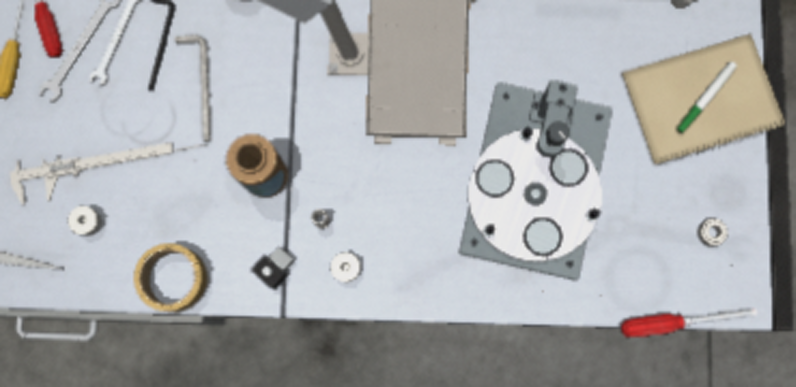

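View pics/s1c.png

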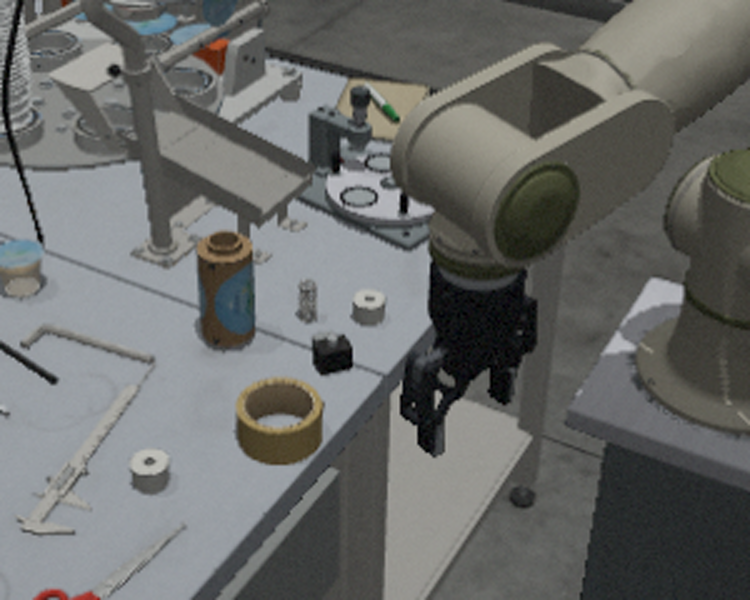

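The top crop shows the target foot at (345,266), i.e. full-picture (250.5,243.7). The table centre is at (535,194), the nests at (494,178), (568,168) and (542,237), the pegs at (527,132), (594,214) and (490,229), and the cap at (556,130). The other foot, at (84,220), is the look-alike on the left.

Run:
```python
from h import *
p=capture('top')
f=lambda u,z:at(p,(u[0]/2.15+90-.25,u[1]/2.15+120-.25),z)
ax=f((535,194),36);print('axis',ax)
for n,u,z in [('nest',(494,178),36),('nest',(568,168),36),('nest',(542,237),36),('peg',(527,132),68),('peg',(594,214),68),('peg',(490,229),68),('cap',(557,128),168),('foot',(345,266),32),('spring',(322,213),53),('sol',(272,267),30)]:
    q=f(u,z);d=q-ax;print(n,np.round(q),round(np.hypot(*d[:2])),round(np.degrees(np.arctan2(d[1],d[0]))))
# white table centre via contour
im=p['pixels'].astype(int)
```

```text
axis [ 544.95277976 -144.60567485   36.        ]
nest [566. -86.  36.] 63 70
nest [ 584. -192.   36.] 61 -50
nest [ 483. -155.   36.] 62 -170
peg [ 628. -129.   68.] 84 11
peg [ 514. -223.   68.] 84 -112
peg [489. -78.  68.] 87 130
cap [ 610. -155.  168.] 66 -9
foot [435. 123.  32.] 289 112
spring [507. 156.  53.] 303 97
sol [431. 226.  30.] 388 107
```

drive_tool:
  commands: "0.253 -0.32 0 0 0 0 100;0.253 -0.32 0 0 0 0 100;0.253 -0.32 0 0 0 0 100;0.253 -0.32 0 0 0 0 100;0.253 -0.32 0 0 0 0 100;0.253 -0.32 0 0 0 0 100;0.253 -0.32 0 0 0 0 100;0.253 -0.32 0 0 0 0 100;0.253 -0.32 0 0 0 0 100;0.253 -0.32 0 0 0 0 100;0.253 -0.32 0 0 0 0 100;0.253 -0.32 0 0 0 0 100;0 0 0 0 0 0 100;0 0 0 0 0 0 100"
  force: 35

```text
time_s: 2.32
eef_pos: [435.1, 123.1, 216.6]
ee_rot: [-0.0, 0.127, 0.992, 0.0]
force: [-0.3, 0.4, 0.6]
grip_width: 1.0
grip_force: 0.0
```

Run:
```python
from h import *
s=sense();p=capture('wrist');cv2.imwrite('pics/w1.png',p['pixels']);print(s['time_s'],s['eef_pos'],p['tool_from_camera'],p['fov_y'],p['k1'])
try: print(tips_ahead(), tips_ahead)
except Exception as e: print(e,tips_ahead)
for b in boxes_of(p,'foot_centre'): print(b,at(p,b['position'],16,s),at(p,b['position'],32,s))
```

```text
2.3167 [435.08743368 123.10851623 216.56057703] [[-3.05620856e-04 -9.50583871e-01 -3.10467730e-01  7.83144596e+01]
 [ 9.99999838e-01 -1.41375351e-04 -5.51528102e-04 -1.92135899e-02]
 [ 4.80381233e-04 -3.10467848e-01  9.50583760e-01 -1.57405595e+02]
 [ 0.00000000e+00  0.00000000e+00  0.00000000e+00  1.00000000e+00]] 59.48999045348458 -0.08015848743859946
'float' object is not callable 17.0
{'position': [273.4, 164.9], 'confidence': 0.81} [436.46878645 122.55589404  16.        ] [433.02382175 123.46283293  32.        ]
```

View pics/w1.png

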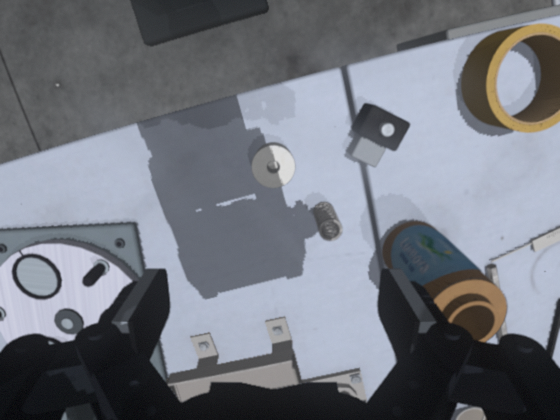

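Foot hole is seen at (274,166), which agrees with the network: foot at (436,122.5). I'll descend and grip.

drive_tool:
  commands: "0.01 -0.005 -0.38 0 0 0 100;0 0 -0.38 0 0 0 100;0 0 -0.38 0 0 0 100;0 0 -0.38 0 0 0 100;0 0 -0.26 0 0 0 100;0 0 -0.13 0 0 0 100;0 0 0 0 0 0 100;0 0 0 0 0 0 35;0 0 0 0 0 0 35;0 0 0 0 0 0 35;0 0 0 0 0 0 35;0 0 0 0 0 0 35;0 0 0 0 0 0 35;0 0 0 0 0 0 35;0 0 0 0 0 0 35"
  force: 35

```text
time_s: 3.67
eef_pos: [435.5, 123.9, 25.9]
ee_rot: [0.0, 0.126, 0.992, -0.0]
force: [0.5, 0.0, 0.3]
grip_width: 0.35
grip_force: 0.0
```

Run:
```python
from h import *
s=sense();print(s['eef_pos'],s['grip_width'],s['grip_force'])
p=capture('wrist');a=p['pixels'];cv2.imwrite('pics/w2.png',a)
```

```text
[435.47301443 123.91495607  25.90170197] 0.3502854918622196 0.0
```

View pics/w2.png

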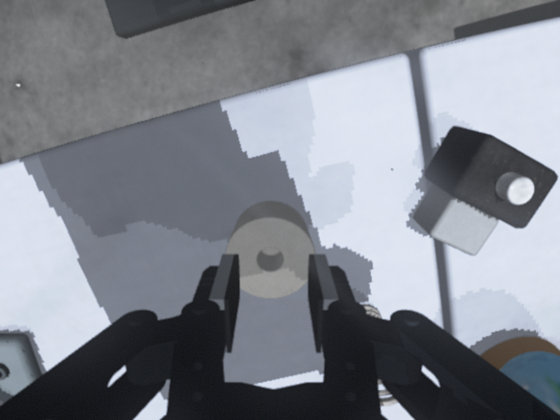

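Run:
```python
from h import *
s=sense();p=capture('wrist')
print(at(p,(269.5,261),32,s)); print(proj(p,s['eef_pos'],s))
for u in [(228,285),(315,285),(270,248),(270,270)]: print(u,at(p,u,32,s))
```

```text
[435.31062718 121.99754938  32.        ]
[273.61703857 254.23852716]
(228, 285) [442.70413504  99.85731578  32.        ]
(315, 285) [452.90649817 139.53988027  32.        ]
(270, 248) [429.00905856 123.87855531  32.        ]
(270, 270) [439.87282004 121.0441788   32.        ]
```

The foot is centred between the pads (hole at (270,260)), so they simply haven't closed enough. I'll close further.

drive_tool:
  commands: "0 0 0 0 0 0 0;0 0 0 0 0 0 0;0 0 0 0 0 0 0;0 0 0 0 0 0 0;0 0 0 0 0 0 0"
  force: 35

```text
time_s: 4.18
eef_pos: [435.4, 123.9, 25.8]
ee_rot: [-0.0, 0.126, 0.992, -0.0]
force: [0.5, 0.6, 0.0]
grip_width: -0.004
grip_force: 0.0
```

Run:
```python
from h import *
s=sense();p=capture('wrist');q=capture('scene');print(s['grip_width'])
c=cv2.resize(q['pixels'][200:340,200:400],(600,420),interpolation=cv2.INTER_CUBIC)
cv2.imwrite('pics/w3.png',np.hstack([cv2.resize(p['pixels'],(400,300)),c[60:360,100:500]]))
for pic,ss in ((p,s),(q,None)):
  for b in boxes_of(pic,'foot_centre'): print(b,at(pic,b['position'],16,ss),at(pic,b['position'],32,ss))
```

```text
-0.004331598940958263
{'position': [267.9, 238.4], 'confidence': 0.61} [430.98380426 122.15120051  16.        ] [424.14883781 124.18744928  32.        ]
{'position': [286.7, 266.8], 'confidence': 0.7} [424.93680606 142.78970529  16.        ] [414.53591384 162.09754148  32.        ]
{'position': [197.9, 324.8], 'confidence': 0.59} [502.46328819 495.61666581  16.        ] [490.71945777 508.81272199  32.        ]
```

View pics/w3.png

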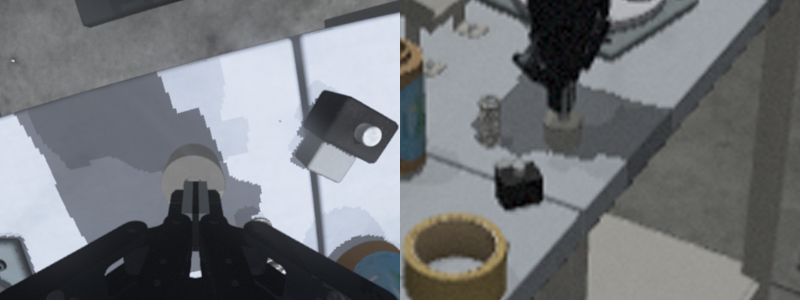

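```bash
python3 - <<'E'
from h import *
s=sense();q=capture('scene');p=capture('wrist');e=np.array(s['eef_pos'])
for z in (-10,0,9,16,26,32,40,50): 
  X=[e[0],e[1],z]; print(z,'scene',np.round(proj(q,X),1),'wrist',np.round(proj(p,X,s),1))
print(s)
E
python3 -c "
import cv2;a=cv2.imread('pics/w2.png')
import rig
q=rig.capture('scene')['pixels'][225:285,250:325]
cv2.imwrite('pics/s4.png',cv2.resize(q,None,fx=8,fy=8,interpolation=cv2.INTER_NEAREST))"
```

```text
-10 scene [286.6 269.4] wrist [273.6 225.8]
0 scene [286.6 266.9] wrist [273.6 232.8]
9 scene [286.7 264.6] wrist [273.6 239.7]
16 scene [286.7 262.8] wrist [273.6 245.4]
26 scene [286.8 260.2] wrist [273.6 254.4]
32 scene [286.8 258.7] wrist [273.6 260.3]
40 scene [286.8 256.6] wrist [273.6 268.8]
50 scene [286.9 254. ] wrist [273.6 280.6]
{'time_s': 4.3833, 'joints': array([ 1.75331116e-02,  4.23936633e-01,  1.92092111e+00, -3.51627538e-06,
        7.96775126e-01, -1.30146394e+00]), 'dq': array([-0.0004599 ,  0.00022682, -0.00027738, -0.00072505, -0.00052967,
        0.00099658]), 'tau': array([-5.86295710e-05, -3.80649662e+01, -1.77210671e+01, -2.31013137e-04,
        3.11848735e-04, -1.36126306e-05]), 'eef_pos': array([435.40574317, 123.95199951,  25.78861185]), 'ee_rot': array([-1.97214357e-05,  1.25566084e-01,  9.92085258e-01, -4.11853260e-06]), 'force': array([ 0.81956035, -0.36054257,  0.04265457]), 'wrist_torque': array([ 0.02512183,  0.01389101, -0.05002541]), 'grip_force': 0.0, 'grip_width': -0.003543431019912139}
```

View pics/s4.png

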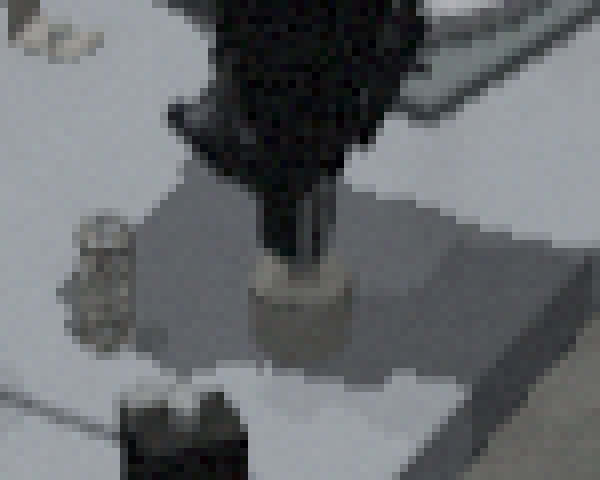

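The scene crop shows the shut tips ending at the foot's top, at about crop (300,275). So they're above z≈32, not at 9. The tips stand roughly 25 mm or more farther back than stated, and I'll need to go lower.

drive_tool:
  commands: "0 0 0 0 0 0 80;0 0 0 0 0 0 80;0 0 0 0 0 0 80;0 0 0 0 0 0 80;0 0 0 0 0 0 80;0 0 0 0 0 0 80;0 -0.015 -0.1 0 0 0 80;0 0 -0.1 0 0 0 80;0 0 0 0 0 0 80;0 0 0 0 0 0 0;0 0 0 0 0 0 0;0 0 0 0 0 0 0;0 0 0 0 0 0 0;0 0 0 0 0 0 0;0 0 0 0 0 0 0"
  force: 35

```text
time_s: 5.78
eef_pos: [435.7, 122.4, 6.6]
ee_rot: [0.001, 0.125, 0.992, -0.0]
force: [-1.3, -1.4, 5.5]
grip_width: 0.46
grip_force: 34.9
```

Run:
```python
from h import *
s=sense();p=capture('wrist');q=capture('scene');print(s['time_s'],s['eef_pos'],s['grip_width'],s['grip_force'],s['force'])
cv2.imwrite('pics/w5.png',np.hstack([cv2.resize(p['pixels'],(400,300)),cv2.resize(q['pixels'][225:285,250:325],(375,300),interpolation=0)]))
```

```text
5.7833 [435.74477024 122.41482401   6.58940905] 0.4598231977062372 34.93014082603622 [-1.27679088 -1.38979786  5.45476566]
```

View pics/w5.png

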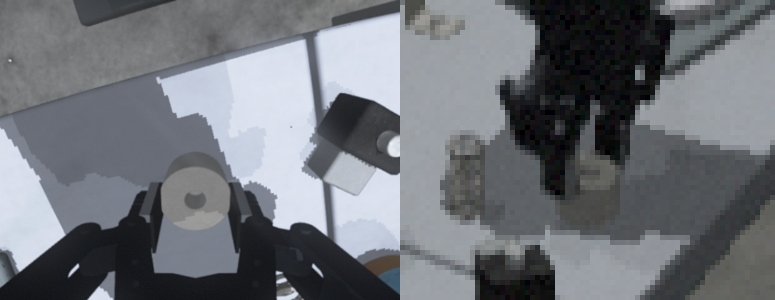

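Gripped: the opening is 39 mm at 35 N. I'll lift, go to a hover short of the gauge and look.

drive_tool:
  commands: "0 0 0.1 0 0 0 0;0 0 0.3 0 0 0 0;0 0 0.36 0 0 0 0;0 0 0.36 0 0 0 0;0.04 -0.1 0.36 0 0 0 0;0.08 -0.23 0.1 0 0 0 0;0.1 -0.3 0 0 0 0 0;0.1 -0.3 0 0 0 0 0;0.1 -0.3 0 0 0 0 0;0.1 -0.3 0 0 0 0 0;0.08 -0.2 0 0 0 0 0;0.04 -0.09 0 0 0 0 0;0 0 0 0 0 0 0;0 0 0 0 0 0 0"

```text
time_s: 7.05
eef_pos: [499.1, -58.9, 163.8]
ee_rot: [-0.0, 0.126, 0.992, 0.0]
force: [0.3, -0.2, 0.2]
grip_width: 0.457
grip_force: 35.5
```

```bash
cat > fit.py <<'E'
from h import *
from scipy.optimize import minimize
def fit(p,img,s,x0,nests=(0,1,2)):
    g=cv2.GaussianBlur(cv2.cvtColor(img,cv2.COLOR_BGR2GRAY),(0,0),.6).astype(np.float32)
    t=np.linspace(0,2*np.pi,48,endpoint=False)
    def samp(P):
        uv=np.array([proj(p,X,s) for X in P],np.float32)
        return cv2.remap(g,uv[None,:,0],uv[None,:,1],1,borderValue=128)[0]
    def cost(v):
        c=0
        for k in nests:
            a=v[2]+k*2*np.pi/3; n=np.array([v[0]+62*np.cos(a),v[1]+62*np.sin(a)])
            for r,w in ((26,1),(19,-.5),(33,-.5)):
                c+=w*samp(np.c_[n[0]+r*np.cos(t),n[1]+r*np.sin(t),0*t+(37 if r==26 else 34)]).mean()
        return c
    best=None
    for dx in(-5,0,5):
        for dy in (-5,0,5):
            r=minimize(cost,[x0[0]+dx,x0[1]+dy,x0[2]],method='Nelder-Mead',options=dict(initial_simplex=np.array([[0,0,0],[4,0,0],[0,4,0],[0,0,.06]])+[x0[0]+dx,x0[1]+dy,x0[2]]))
            if best is None or r.fun<best.fun: best=r
    return best
E
python3 - <<'E'
from fit import *
s=sense();w=capture('wrist');q=capture('top');cv2.imwrite('pics/w6.png',w['pixels']);cv2.imwrite('pics/t6.png',q['pixels'])
print(s['time_s'],s['eef_pos'],s['grip_width'])
x0=[545,-144.6,np.radians(70)]
r=fit(q,cv2.imread('pics/top1.png'),None,x0);print(r.x,np.degrees(r.x[2]),r.fun)
r=fit(w,w['pixels'],s,x0);print(r.x,np.degrees(r.x[2]),r.fun)
for n in('cap_centre','spindle','nest_0'):
  for b in boxes_of(w,n): print(n,b,at(w,b['position'],156,s))
E
```

```text
7.05 [499.14540999 -58.94112032 163.81743035] 0.45667507893361503
[ 545.79310744 -144.63106414    1.22483816] 70.17805709857602 -204.35240173339844
[ 546.05740435 -144.45826318    1.22753392] 70.33251264311085 -175.2095489501953
cap_centre {'position': [154.4, 412.5], 'confidence': 0.48} [ 589.53086609 -157.47454682  156.        ]
nest_0 {'position': [165.8, 223.6], 'confidence': 0.83} [ 474.02231268 -106.64463581  156.        ]
```

View pics/w6.png

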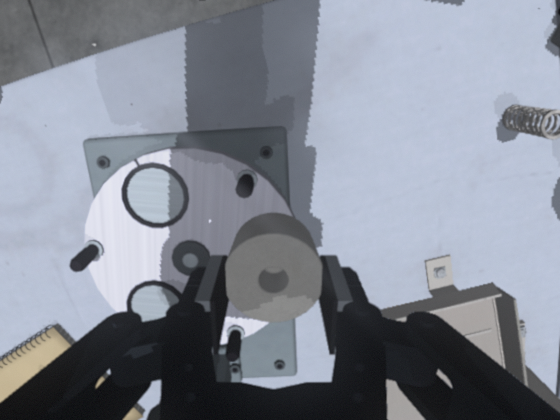

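The view shows the table with two free nests, three pegs and plate screws at (103,162), (266,152) and (279,366). The foot is held upright with its hole at (272,275).

Run:
```python
from h import *
s=sense();w=capture('wrist')
for z in (0,12):
  a,b,c=[at(w,u,z,s) for u in ((103,162),(266,152),(279,366))]
  print(z,a,b,c,'front heading',np.degrees(np.arctan2((b-a)[1],(b-a)[0]))-90,'side',np.degrees(np.arctan2((c-b)[1],(c-b)[0])))
  m=(a+b)/2; print('to axis',np.degrees(np.arctan2(-144.5-m[1],546-m[0])))
  a,b=[at(w,u,z,s) for u in ((84,141),(287,127))];print('edge',np.degrees(np.arctan2((b-a)[1],(b-a)[0]))-90,np.linalg.norm(b-a))
print('foot',at(w,(272.5,276),189.5,s)-s['eef_pos'])
```

```text
0 [ 451.33034146 -205.89099238    0.        ] [479.90663525 -60.54274659   0.        ] [ 712.38813162 -106.97518548    0.        ] front heading -11.122811963929777 side -11.294798416910908
to axis -7.9903856826834465
edge -10.895055080376736 181.61323807563588
12 [ 450.28475537 -199.66642438   12.        ] [477.79395053 -59.74578633  12.        ] [ 701.59410117 -104.44434076   12.        ] front heading -11.122811963929763 side -11.294798416910906
to axis -10.231718674899218
edge -10.895055080376736 174.83141960155578
foot [-2.92754245  0.27269089 25.54648991]
```

Run:
```python
from h import *
s=sense();w=capture('wrist');e=s['eef_pos']
g=cv2.GaussianBlur(cv2.cvtColor(w['pixels'],6),(0,0),1).astype(np.float32)
t=np.linspace(0,2*np.pi,90,endpoint=False);res=[]
for h in (23,25.5,28):
 for rad in (19,19.5,20,20.5,21):
  for dx in np.arange(-5,3,.5):
   for dy in np.arange(-3,3.1,.5):
    v=[]
    for r in (rad-1,rad+1):
      P=np.array([proj(w,(e[0]+dx+r*np.cos(a),e[1]+dy+r*np.sin(a),e[2]+h),s) for a in t],np.float32)
      v.append(cv2.remap(g,P[None,:,0],P[None,:,1],1)[0])
    res.append((np.abs(v[0]-v[1]).clip(0,40).mean(),h,rad,dx,dy))
res.sort(reverse=True)
for r in res[:8]: print(np.round(r,1))
```

```text
[30.4 25.5 20.5 -1.   0. ]
[30.3 28.  20.  -2.5  0.5]
[30.1 28.  20.  -3.   0.5]
[30.1 25.5 20.5 -1.5  0. ]
[30.  23.  21.   0.5 -0.5]
[30.  28.  20.5 -2.5  0.5]
[30. 23. 21.  0.  0.]
[30.  23.  21.   0.5  0. ]
```

drive_tool:
  commands: "0.15 -0.06 0 0 0 0 0;0.25 -0.1 0 0 0 0 0;0.2 -0.08 -0.1 0 0 0 0;0.09 -0.03 -0.3 0 0 0 0;0 0 -0.3 0 0 0 0;0 0 -0.25 0 0 0 0;0 0 -0.15 0 0 0 0;0 0 -0.08 0 0 0 0;0 0 -0.05 0 0 0 0;0 0 0 0 0 0 0;0 0 0 0 0 0 0"

```text
time_s: 8.32
eef_pos: [569.0, -86.6, 41.8]
ee_rot: [0.001, 0.125, 0.992, -0.0]
force: [0.9, 0.5, -0.3]
grip_width: 0.458
grip_force: 35.5
```

Run:
```python
from fit import *
s=sense();w=capture('wrist');cv2.imwrite('pics/w7.png',w['pixels'])
print(s['time_s'],s['eef_pos'],s['grip_width'],s['force'])
r=fit(w,w['pixels'],s,[546,-144.5,np.radians(70.3)],(1,));print(r.x)
```

```text
8.3167 [569.01447954 -86.63863189  41.77098349] 0.45765499806158216 [ 0.91635522  0.53077968 -0.33745086]
[ 545.31440754 -140.62737225    1.29792412]
```

View pics/w7.png

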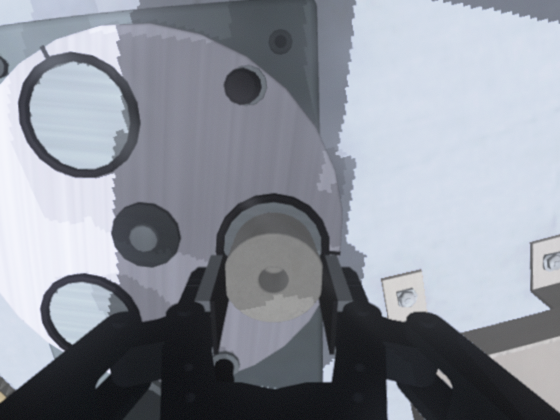

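The foot hangs over the nest, whose ring spans columns 217–328 with its near edge at row 195. I'll check the overlay numerically.

Run:
```python
from fit import *
s=sense();w=capture('wrist')
t=np.linspace(0,2*np.pi,180)
for nm,c,r,z in (('ring out',(566.9,-86.1),28,38),('ring in',(566.9,-86.1),24,38),('foot bot',(568,-86.6),21,35)):
  P=np.array([proj(w,(c[0]+r*np.cos(a),c[1]+r*np.sin(a),z),s) for a in t]);print(nm,P.min(0),P.max(0))
x0=[546,-144.5,np.radians(70.3)]
r=fit(w,w['pixels'],s,x0,(2,1));print(r.x,r.fun)
g=w['pixels'][:,:,1];print(g[185:260:2,272])
```

```text
ring out [215.52316446 191.1922833 ] [331.67617042 296.87048897]
ring in [223.80554536 199.50585923] [323.38608889 290.05898288]
foot bot [230.37289875 205.97358746] [315.95807987 283.80933321]
[ 546.06007072 -145.63119298    1.21603058] -215.62948608398438
[129 128 128 125  81  34  37  35  41 106 112 109 108 104  92  91  92  91
  92  94  93  92  95  94 110 134 133 134 131 133 131 134 132 132 132 131
 131 131]
```

Run:
```python
from fit import *
s=sense();w=capture('wrist');e=s['eef_pos']
t=np.linspace(0,2*np.pi,180)
for r,z in ((20.5,67.3),(20,67.3),(21,35),(20.5,35),(20,35)):
 for d in (-2,0,2,4):
  P=np.array([proj(w,(e[0]+d+r*np.cos(a),e[1]+r*np.sin(a),z),s) for a in t]);print(r,z,d,P.min(0).round(),P.max(0).round())
g=w['pixels'][:,:,1]
print(g[228:330:3,272]);print('cols',[ (row,np.r_[g[row,210:240:2]],g[row,306:336:2]) for row in (225,)])
```

```text
20.5 67.3 -2 [222. 232.] [323. 320.]
20.5 67.3 0 [223. 236.] [324. 324.]
20.5 67.3 2 [225. 241.] [325. 328.]
20.5 67.3 4 [226. 246.] [326. 332.]
20 67.3 -2 [223. 233.] [322. 319.]
20 67.3 0 [225. 238.] [323. 323.]
20 67.3 2 [226. 242.] [324. 327.]
20 67.3 4 [228. 247.] [325. 331.]
21 35 -2 [230. 204.] [315. 282.]
21 35 0 [231. 208.] [316. 285.]
21 35 2 [232. 212.] [317. 289.]
21 35 4 [233. 216.] [318. 292.]
20.5 35 -2 [231. 205.] [314. 281.]
20.5 35 0 [232. 209.] [315. 285.]
20.5 35 2 [233. 213.] [316. 288.]
20.5 35 4 [234. 216.] [317. 291.]
20 35 -2 [232. 206.] [313. 280.]
20 35 0 [233. 210.] [314. 284.]
20 35 2 [234. 214.] [315. 287.]
20 35 4 [235. 217.] [316. 290.]
[ 93  94 124 134 133 131 133 134 132 132 130 133 134 128 135 104  91  90
  91  91  89  92 130 134 152 158 157 156 155 155 154 149 149 149]
cols [(225, array([129, 127, 129, 130, 131, 114,  49,  47,  45,  44,  93, 111, 112,
       110, 111], dtype=uint8), array([104, 105, 106, 104,  94,  47,  38,  39,  37,  79, 127, 127, 127,
       127, 127], dtype=uint8))]
```

drive_tool:
  commands: "-0.01 0 -0.01 0 0 0 0;0 0 0 0 0 0 0;0 0 0 0 0 0 60;0 0 0 0 0 0 65;0 0 0 0 0 0 70;0 0 0 0 0 0 70;0 0 0.1 0 0 0 70;0 0 0.2 0 0 0 70;-0.1 0 0.3 0 0 0 70;-0.2 0 0.3 0 0 0 70;-0.2 0 0.2 0 0 0 70;-0.1 0 0.1 0 0 0 70;0 0 0 0 0 0 70;0 0 0 0 0 0 70"

```text
time_s: 9.63
eef_pos: [507.7, -86.7, 160.5]
ee_rot: [0.001, 0.126, 0.992, -0.0]
force: [0.2, -0.8, 0.4]
grip_width: 0.697
grip_force: 0.0
```

Run:
```python
from fit import *
s=sense();w=capture('wrist');cv2.imwrite('pics/w8.png',w['pixels'])
print(s['time_s'],s['eef_pos'],s['grip_width'],s['force'])
x0=[546,-144.5,np.radians(70.3)]
r=fit(w,w['pixels'],s,x0,(1,));print(r.x,r.fun)
for b in boxes_of(w,'foot_centre'): print(b,at(w,b['position'],50,s))
cv2.imwrite('pics/w8c.png',cv2.resize(w['pixels'][100:330,150:420],None,fx=2.5,fy=2.5))
```

```text
9.6333 [507.69185739 -86.68059174 160.47290231] 0.6974577703836679 [ 0.15130014 -0.81648183  0.35444629]
[ 546.61669914 -146.18100354    1.18767215] -86.07365417480469
{'position': [293.2, 257.9], 'confidence': 0.87} [568.28707956 -85.9092872   50.        ]
```

View pics/w8.png

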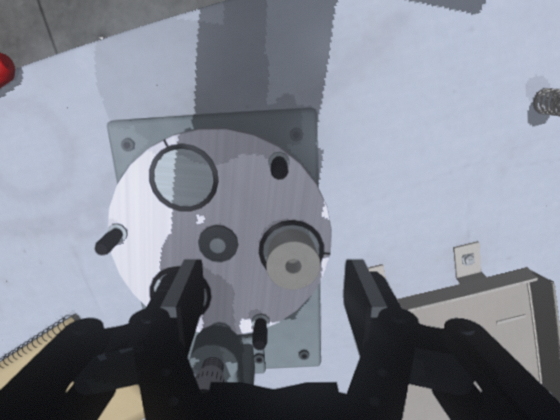

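The tenth picture shows the foot standing in its nest (box at (293,258), foot ≈ (568,-86)), so from here I go by numbers. Next I'll go to the peg at -110°, turn the fingers tangential and straddle it.

drive_tool:
  commands: "0.007 -0.1 0 0 0 -0.151 50;0.007 -0.1 0 0 0 -0.151 40;0.007 -0.1 0 0 0 -0.151 40;0.007 -0.1 0 0 0 -0.151 40;0.007 -0.1 0 0 0 -0.151 40;0.007 -0.1 0 0 0 -0.151 40;0.007 -0.1 0 0 0 -0.151 40;0.007 -0.1 0 0 0 -0.151 40;0.007 -0.1 0 0 0 -0.151 40;0.007 -0.1 0 0 0 -0.151 40;0.007 -0.1 0 0 0 -0.151 40;0.007 -0.1 0 0 0 -0.151 40;0.006 -0.1 0 0 0 -0.151 40;0.006 -0.09 0 0 0 -0.151 40;0 0 -0.3 0 0 0 40;0 0 -0.25 0 0 0 40;0 0 0 0 0 0 40"

```text
time_s: 11.15
eef_pos: [515.0, -224.1, 99.1]
ee_rot: [-0.005, 0.817, 0.577, -0.002]
force: [-0.4, 0.4, -0.9]
grip_width: 0.395
grip_force: 0.0
```

Run:
```python
from fit import *
s=sense();w=capture('wrist')
Rt=q2R(s['ee_rot']);print(s['time_s'],s['eef_pos'],'yaw y',np.degrees(np.arctan2(Rt[1,1],Rt[0,1])),s['joints'])
g=w['pixels']
# peg top centre: dark blob near predicted
u=proj(w,(517,-225.5,68),s);print('pred peg top',u,'peg base',proj(w,(517,-225.5,34),s))
for b in boxes_of(w,'peg_0'): print(b,at(w,b['position'],56,s),at(w,b['position'],68,s))
```

```text
11.15 [ 515.01071193 -224.10508479   99.12315237] yaw y -19.5638273076743 [-6.19017703e-01  5.13134004e-01  1.52757738e+00  2.20500400e-05
  1.11100344e+00 -2.77560802e-01]
pred peg top [275.78463421 232.44462635] peg base [275.94794811 211.79686632]
{'position': [270.1, 104.9], 'confidence': 0.55} [ 536.87019548 -160.10546941   56.        ] [ 537.30595162 -159.52475621   68.        ]
```

Run:
```python
from fit import *
s=sense();w=capture('wrist');print(s['eef_pos'])
g=cv2.cvtColor(w['pixels'],6)
sub=(g[190:262,200:350]<60).astype(np.uint8)
n,l,st,c=cv2.connectedComponentsWithStats(sub)
for i in range(1,n):
  if st[i,4]>40: print(st[i]+[200,190,0,0,0],c[i]+[200,190])
print(g[195:265:5,225:330:5])
```

```text
[ 517.04811671 -225.36586579  104.12891542]
[263 204  18  27 266] [272.81203008 214.27443609]
[260 218  15  19 139] [265.9352518  229.20143885]
[[137 137 137 137 139 140 140 142 143 143 143 144 143 146 145 145 145 145
  145 145 147]
 [144 142 144 143 143 143 145 146 103 124 112 142 147 149 147 148 149 148
  147 149 147]
 [135 142 143 143 143 142 140 110  89  37  56 125 148 148 147 149 149 150
  149 147 149]
 [124 126 138 144 144 143 135 110  50  42  37 117 145 150 147 149 149 149
  148 150 150]
 [101 118 123 124 143 144 126  90  58  53  42  62 147 146 150 149 149 150
  144 125 116]
 [ 96  98  97  98 103 120 122  80  58  58  51  52 133 141 134 132 119 116
  115 115 115]
 [ 98  98  95  97  96  98  97  52  58  64  62  51  99  97  98  99 108 114
  116 116 115]
 [ 99  99  99  98  97  96  96  69  51  59  62  70  99  97  98 100  99 111
  115 116 116]
 [ 99  99  98  98  98  97  95  97  57  50  65 102  99  99  97  98 100 113
  115 117 117]
 [102  99 100  99  98  96  96  96  97  96  98 101 102 101  99  99  98 110
  115 115 115]
 [102 101  99 101  99  98  97  97  95  97  97 101 102 104 100 100  99 115
  113 114 115]
 [100 100 100 100 101 100  98  96  97  98  99 101 101 103 102 100 101 181
  114 115 114]
 [ 94  60 166 102 100 100  99  98  98  98 104 115 110 100 101 101 101 126
   92  77  77]
 [ 72  43 175 178 180 175 146 114 101 110 112 112 113 113 107 101 110 116
   46  61  70]]
```

drive_tool:
  commands: "0 0 -0.25 0 0 0 40;0 0 -0.2 0 0 0 40;0 0 -0.15 0 0 0 40;0 0 -0.1 0 0 0 40;0 0 0 0 0 0 40;0 0 0 0 0 0 0;0 0 0 0 0 0 0;0 0 0 0 0 0 0;0 0 0 0 0 0 0;0 0 0 0 0 0 0"
  force: 25

```text
time_s: 12.13
eef_pos: [517.8, -226.0, 36.2]
ee_rot: [0.001, 0.817, 0.577, 0.0]
force: [-0.4, 0.7, 7.1]
grip_width: 0.13
grip_force: 24.9
```

Run:
```python
import numpy as np
from h import *
s=sense();print(s['eef_pos'],s['force'],s['grip_width'],s['grip_force'])
C=np.array([546,-144.5]);e=s['eef_pos'][:2];d=e-C;print(np.hypot(*d),np.degrees(np.arctan2(d[1],d[0])))
```

```text
[ 517.81819551 -226.01080835   36.20783201] [-0.37861282  0.73632035  7.10009008] 0.13044256866409332 24.940688838396454
86.24515048842014 -109.0724765744681
```

Run:
```python
import numpy as np
st=np.r_[1.5,3,np.full(16,4.5),3,2.4];st*=81.9/st.sum();a=np.radians(-109.07-np.r_[0,np.cumsum(st)])
P=86.25*np.c_[np.cos(a),np.sin(a)];d=np.diff(P,axis=0)/100
print('; '.join('%.3f %.3f 0 0 0 %.3f 0'%(x,y,-t/45) for (x,y),t in zip(d,st)), d.sum(0), st.sum())
```

```text
-0.021 0.008 0 0 0 -0.033 0; -0.042 0.017 0 0 0 -0.067 0; -0.061 0.029 0 0 0 -0.100 0; -0.058 0.034 0 0 0 -0.100 0; -0.056 0.039 0 0 0 -0.100 0; -0.052 0.043 0 0 0 -0.100 0; -0.049 0.047 0 0 0 -0.100 0; -0.045 0.051 0 0 0 -0.100 0; -0.041 0.054 0 0 0 -0.100 0; -0.037 0.057 0 0 0 -0.100 0; -0.032 0.060 0 0 0 -0.100 0; -0.027 0.062 0 0 0 -0.100 0; -0.022 0.064 0 0 0 -0.100 0; -0.017 0.066 0 0 0 -0.100 0; -0.012 0.067 0 0 0 -0.100 0; -0.007 0.067 0 0 0 -0.100 0; -0.001 0.068 0 0 0 -0.100 0; 0.004 0.068 0 0 0 -0.100 0; 0.006 0.045 0 0 0 -0.067 0; 0.006 0.036 0 0 0 -0.053 0 [-0.56494084  0.97929553] 81.9
```

drive_tool:
  commands: "-0.021 0.008 0.01 0 0 -0.033 0; -0.042 0.017 0 0 0 -0.067 0; -0.061 0.029 0 0 0 -0.1 0; -0.058 0.034 0 0 0 -0.1 0; -0.056 0.039 0 0 0 -0.1 0; -0.052 0.043 0 0 0 -0.1 0; -0.049 0.047 0 0 0 -0.1 0; -0.045 0.051 0 0 0 -0.1 0; -0.041 0.054 0 0 0 -0.1 0; -0.037 0.057 0 0 0 -0.1 0; -0.032 0.06 0 0 0 -0.1 0; -0.027 0.062 0 0 0 -0.1 0; -0.022 0.064 0 0 0 -0.1 0; -0.017 0.066 0 0 0 -0.1 0; -0.012 0.067 0 0 0 -0.1 0; -0.007 0.067 0 0 0 -0.1 0; -0.001 0.068 0 0 0 -0.1 0; 0.004 0.068 0 0 0 -0.1 0; 0.006 0.045 0 0 0 -0.067 0; 0.006 0.036 0 0 0 -0.053 0"

```text
time_s: 13.8
eef_pos: [461.1, -127.4, 36.3]
ee_rot: [0.0, 0.995, -0.102, 0.001]
force: [1.8, -2.6, -0.2]
grip_width: 0.131
grip_force: 24.7
```

drive_tool:
  commands: "0 0 0 0 0 0 0;0 0 0 0 0 0 0"

```text
time_s: 13.97
eef_pos: [461.1, -127.6, 36.2]
ee_rot: [0.0, 0.995, -0.099, 0.001]
force: [1.4, -1.0, 2.1]
grip_width: 0.13
grip_force: 25.0
```

Run:
```python
from h import *
s=sense();print(s['eef_pos'],s['force'],s['grip_width'],s['joints'])
C=np.array([546,-144.5]);e=s['eef_pos'][:2];d=e-C;print(np.hypot(*d),np.degrees(np.arctan2(d[1],d[0])))
Rt=q2R(s['ee_rot']);print('yaw y',np.degrees(np.arctan2(Rt[1,1],Rt[0,1])))
```

```text
[ 461.07191779 -127.58671818   36.22050038] [ 1.38413242 -1.03077668  2.12820577] 0.13043183545219467 [-5.15576099e-01  4.47659237e-01  1.84133013e+00  1.16065369e-04
  8.51091757e-01  1.25431352e+00]
86.59583274991441 168.73699803488762
yaw y -101.41160105731367
```

drive_tool:
  commands: "0 0 0 0 0 0 30;0 0 0 0 0 0 40;0 0 0 0 0 0 50;0 0 0.15 0 0 0 60;0 0 0.35 0 0 0 60;0 0 0.35 0 0 0.05 60;0 0 0.35 0 0 0.15 60;0.02 0 0.35 0 0 0.155 60;0.04 -0.01 0.3 0 0 0.155 60;0.04 -0.01 0.15 0 0 0.155 60;0.04 -0.01 0.04 0 0 0.155 60;0.04 -0.01 0 0 0 0.155 60;0.04 -0.01 0 0 0 0.155 60;0.04 -0.01 0 0 0 0.155 60;0.04 -0.01 0 0 0 0.155 60;0.04 -0.01 0 0 0 0.155 60;0.04 -0.01 0 0 0 0.155 60;0.04 -0.01 0 0 0 0.155 60;0.04 -0.01 0 0 0 0.155 60;0.04 -0.01 0 0 0 0.155 60"

```text
time_s: 15.63
eef_pos: [510.5, -139.4, 239.5]
ee_rot: [-0.001, 0.716, 0.698, -0.0]
force: [-0.2, 0.5, 0.1]
grip_width: 0.598
grip_force: 0.0
```

drive_tool:
  commands: "0.04 -0.01 0 0 0 0.155 60;0.04 -0.01 0 0 0 0.155 60;0.04 -0.01 0 0 0 0.155 60;0.04 -0.01 0 0 0 0.155 60;0.04 0 0 0 0 0.155 60;0.04 0 0 0 0 0.155 60;0 0 0 0 0 0.155 60;0 0 0 0 0 0.155 60;0 0 0 0 0 0.155 60;0 0 0 0 0 0.155 60;0 0 0 0 0 0.155 60;0 0 0 0 0 0.155 60;0 0 0 0 0 0 60;0 0 0 0 0 0 60"

```text
time_s: 16.8
eef_pos: [534.4, -143.4, 239.6]
ee_rot: [-0.0, 0.072, 0.997, 0.0]
force: [0.3, 0.5, 0.2]
grip_width: 0.6
grip_force: 0.0
```

Run:
```python
from fit import *
s=sense();w=capture('wrist');q=capture('scene');cv2.imwrite('pics/w9.png',w['pixels'])
Rt=q2R(s['ee_rot']);print(s['time_s'],s['eef_pos'],'yaw y',np.degrees(np.arctan2(Rt[1,1],Rt[0,1])),s['joints'])
for v in [(1,2)]:
  r=fit(w,w['pixels'],s,[546,-144.5,np.radians(-11.2)],v);print(r.x,np.degrees(r.x[2]),r.fun)
for n,z in(('cap_centre',156),('foot_centre',50),('peg_0',56),('spindle',66)):
  for b in boxes_of(w,n): print('w',n,b,at(w,b['position'],z,s))
  for b in boxes_of(q,n): print('s',n,b,at(q,b['position'],z))
print(proj(w,(606.9,-156.3,168.5),s),proj(q,(606.9,-156.3,50)))
```

```text
16.8 [ 534.40359737 -143.40020631  239.5826343 ] yaw y 81.70912277488291 [-4.73894379e-01  3.61216181e-01  1.37129815e+00 -7.30942487e-05
  1.40979730e+00 -1.89997591e+00]
[ 5.46454592e+02 -1.45287004e+02 -1.98948802e-01] -11.39892671582377 -159.69076538085938
w cap_centre {'position': [272.3, 294.6], 'confidence': 0.7} [ 608.86179241 -155.37747643  156.        ]
s cap_centre {'position': [282.8, 178.1], 'confidence': 0.56} [ 608.89744915 -154.51177579  156.        ]
s cap_centre {'position': [297.0, 214.5], 'confidence': 0.2} [441.31088435  51.26967248 156.        ]
w foot_centre {'position': [272.9, 228.5], 'confidence': 0.74} [ 598.67810018 -153.58983129   50.        ]
s foot_centre {'position': [283.7, 206.2], 'confidence': 0.53} [ 595.69158096 -140.74443927   50.        ]
s foot_centre {'position': [201.2, 323.8], 'confidence': 0.53} [472.45615713 516.254912    50.        ]
w peg_0 {'position': [275.5, 165.0], 'confidence': 0.66} [ 532.40278629 -141.3874546    56.        ]
s peg_0 {'position': [296.3, 216.4], 'confidence': 0.57} [515.84759541 -89.52165776  56.        ]
w spindle {'position': [272.2, 289.2], 'confidence': 0.54} [ 659.14732445 -163.15275411   66.        ]
w spindle {'position': [272.7, 162.7], 'confidence': 0.43} [ 527.68687611 -143.35559894   66.        ]
w spindle {'position': [272.8, 228.5], 'confidence': 0.26} [ 592.13130613 -152.70464396   66.        ]
[270.59221092 301.9272844 ] [283.12275406 203.70234203]
```

Run:
```python
from fit import *
w=cv2.imread('pics/w9.png');g=cv2.cvtColor(w,6)
for r in (205,212,218,224,230,236,242,250,262,275,290,300,310,320): print(r,' '.join(map(str,g[r,226:322:2])))
```

```text
205 137 139 137 137 138 137 120 117 119 119 118 117 118 117 118 117 116 115 115 112 112 111 134 127 127 131 133 134 133 131 133 133 132 132 133 133 133 133 133 133 145 189 222 222 222 222 222 223
212 133 132 132 133 133 131 127 116 113 112 112 113 114 107 84 68 65 71 81 89 95 93 94 90 89 86 67 54 42 40 62 111 131 136 133 134 134 133 133 133 137 215 221 221 221 221 221 220
218 133 130 130 132 131 131 131 132 133 116 112 82 45 51 91 98 95 96 92 90 88 86 86 84 84 83 81 81 86 91 105 76 40 76 133 134 134 134 132 134 136 202 222 221 221 221 221 221
224 129 131 130 131 130 130 129 129 129 123 56 38 86 93 93 86 83 84 84 88 95 103 106 106 103 98 92 86 82 82 80 94 109 62 45 117 132 131 131 131 161 216 221 221 221 221 221 221
230 131 131 132 131 128 128 132 130 130 98 37 61 91 91 83 97 113 115 113 116 114 115 116 115 116 116 116 117 120 132 127 89 93 100 46 72 129 133 132 132 136 213 221 220 220 220 219 220
236 130 130 129 130 129 127 128 129 128 117 42 45 87 99 113 112 113 114 106 95 72 62 69 71 74 91 106 116 117 117 132 135 131 79 50 155 201 168 164 175 203 206 214 215 214 215 215 215
242 129
[... 676 characters left out ...]
 136 136 136 135 133 133 133 136 105 86 76 73 51 41 47 48 50 50 53 55 57 58 55 57 54 54 52 50 48 47 45 84 128 112 132 138 137 136 136 135 135 135 136 136 136 137 136 136
300 186 185 186 186 185 184 184 185 185 187 183 93 51 53 58 57 57 59 87 124 121 87 58 57 57 57 57 57 57 57 52 81 168 186 186 186 187 186 186 186 187 187 189 186 186 188 187 186
310 185 186 186 185 186 186 185 185 185 186 149 55 57 75 63 56 58 58 57 57 57 58 59 57 59 59 58 60 59 55 56 132 189 187 187 188 188 188 188 189 187 186 188 188 189 186 185 186
320 189 186 187 187 187 187 188 186 186 188 119 81 85 82 80 82 83 110 69 48 37 39 52 65 84 84 82 82 83 83 100 136 187 186 187 189 189 188 188 186 188 188 187 186 187 186 187 187
```

Run:
```python
from fit import *
s=sense();w=capture('wrist');g=cv2.GaussianBlur(cv2.cvtColor(w['pixels'],6),(0,0),.7).astype(np.float32)
print(s['eef_pos'])
# cap top circle fit
t=np.linspace(0,2*np.pi,72,endpoint=False);res=[]
for x in np.arange(602,615,.5):
 for y in np.arange(-162,-150,.5):
  v=[]
  for r in (12.7,15.3):
   P=np.array([proj(w,(x+r*np.cos(a),y+r*np.sin(a),168.5),s) for a in t],np.float32);v.append(cv2.remap(g,P[None,:,0],P[None,:,1],1)[0])
  res.append(((v[1]-v[0]).clip(-20,60).mean(),x,y))
res.sort(reverse=True);print(res[:5])
n=lambda a:np.array([546.2+62*np.cos(np.radians(a)),-144.8+62*np.sin(np.radians(a))])
for a in (-10,-11,-12,-13):
  for r,z,row in ((28,38,230),(28,38,224),(21,34,228),(20.5,66,236)):
    tt=np.linspace(0,2*np.pi,2000);P=np.array([proj(w,(n(a)[0]+r*np.cos(b),n(a)[1]+r*np.sin(b),z),s) for b in tt[::4]])
    k=np.abs(P[:,1]-row)<.8;print(a,n(a).round(1),r,row,P[k][:,0].min().round(1) if k.any() else None,P[k][:,0].max().round(1) if k.any() else None)
```

```text
[ 534.5944081  -143.33502353  239.78919218]
[(np.float32(15.418742), np.float64(612.0), np.float64(-162.0)), (np.float32(15.375691), np.float64(611.5), np.float64(-162.0)), (np.float32(15.20718), np.float64(614.5), np.float64(-160.0)), (np.float32(14.936144), np.float64(612.5), np.float64(-162.0)), (np.float32(14.911472), np.float64(610.5), np.float64(-161.5))]
-10 [ 607.3 -155.6] 28 230 245.5 298.4
-10 [ 607.3 -155.6] 28 224 246.4 297.5
-10 [ 607.3 -155.6] 21 228 252.3 291.6
-10 [ 607.3 -155.6] 20.5 236 251.9 291.7
-11 [ 607.1 -156.6] 28 230 244.5 297.4
-11 [ 607.1 -156.6] 28 224 245.4 296.5
-11 [ 607.1 -156.6] 21 228 251.3 290.6
-11 [ 607.1 -156.6] 20.5 236 250.8 290.7
-12 [ 606.8 -157.7] 28 230 243.5 296.4
-12 [ 606.8 -157.7] 28 224 244.3 295.5
-12 [ 606.8 -157.7] 21 228 250.3 289.6
-12 [ 606.8 -157.7] 20.5 236 249.7 289.6
-13 [ 606.6 -158.7] 28 230 242.4 295.4
-13 [ 606.6 -158.7] 28 224 243.2 294.5
-13 [ 606.6 -158.7] 21 228 249.3 288.6
-13 [ 606.6 -158.7] 20.5 236 248.6 288.5
```

drive_tool:
  commands: "0.09 -0.016 0 0 0 0.134 60;0.09 -0.016 0 0 0 0.134 60;0.09 -0.016 0 0 0 0.134 60;0.09 -0.016 0 0 0 0.134 60;0.09 -0.016 0 0 0 0.134 60;0.09 -0.016 0 0 0 0.134 60;0.09 -0.016 0 0 0 0.134 60;0.094 -0.019 0 0 0 0.134 60;0 0 -0.3 0 0 0 60;0 0 -0.3 0 0 0 60;0 0 -0.25 0 0 0 60;0 0 -0.15 0 0 0 60;0 0 -0.06 0 0 0 60;0 0 0 0 0 0 60;0 0 0 0 0 0 60"

```text
time_s: 18.6
eef_pos: [607.5, -156.7, 134.8]
ee_rot: [0.0, -0.343, 0.939, -0.0]
force: [0.1, 0.3, 0.8]
grip_width: 0.603
grip_force: 0.0
```

drive_tool:
  commands: "0 0 0 0 0 0 45;0 0 0 0 0 0 20;0 0 0 0 0 0 20;0 0 0 0 0 0 20;0 0 0 0 0 0 20;0 0 0 0 0 0 20"
  force: 20

```text
time_s: 19.1
eef_pos: [607.1, -156.1, 135.4]
ee_rot: [0.0, -0.343, 0.939, -0.0]
force: [-2.6, 3.2, 5.6]
grip_width: 0.313
grip_force: 19.6
```

Run:
```python
from h import *
s=sense()
Rt=q2R(s['ee_rot']);print(s['time_s'],s['eef_pos'],'yaw y',np.degrees(np.arctan2(Rt[1,1],Rt[0,1])),s['joints'],s['force'],s['wrist_torque'],s['grip_width'],s['grip_force'])
```

```text
19.1 [ 607.11556799 -156.11347428  135.36538689] yaw y 130.16969100826847 [-4.38474077e-01  6.02655622e-01  1.27626864e+00  4.31009182e-04
  1.26182269e+00 -2.71049488e+00] [-2.59052555  3.20024666  5.59772916] [ 0.45644605  0.62189649 -0.03137075] 0.3130514620198436 19.5820665510837
```

drive_tool:
  commands: "0 0 0.01 0 0 -0.1 20;0 0 0 0 0 -0.1 20;0 0 0 0 0 -0.1 20;0 0 0 0 0 -0.1 20;0 0 0 0 0 -0.1 20;0 0 0 0 0 -0.1 20;0 0 0 0 0 -0.1 20;0 0 0 0 0 -0.1 20;0 0 0 0 0 -0.1 20;0 0 0 0 0 -0.1 20"

```text
time_s: 19.93
eef_pos: [607.2, -156.9, 135.5]
ee_rot: [0.001, 0.044, 0.999, -0.001]
force: [0.0, -1.1, -1.7]
grip_width: 0.312
grip_force: 20.4
```

```bash
cat > st.py <<'E'
from h import *
s=sense();Rt=q2R(s['ee_rot']);print(s['time_s'],s['eef_pos'].round(1),'yaw',np.degrees(np.arctan2(Rt[1,1],Rt[0,1])).round(1),'j6',s['joints'][5].round(2),s['force'].round(1),s['wrist_torque'].round(3),'tau6',s['tau'][5].round(3),round(s['grip_width'],3),round(s['grip_force'],1))
E
python3 st.py
```

```text
19.9333 [ 607.2 -156.9  135.5] yaw 84.9 j6 -1.92 [ 0.  -1.1 -1.7] [-0.38   0.021 -0.018] tau6 -1.236 0.312 20.4
```

drive_tool:
  commands: "0 0 0 0 0 -0.1 20;0 0 0 0 0 -0.1 20;0 0 0 0 0 -0.1 20;0 0 0 0 0 -0.1 20;0 0 0 0 0 -0.1 20;0 0 0 0 0 -0.1 20;0 0 0 0 0 -0.1 20;0 0 0 0 0 -0.1 20"

```text
time_s: 20.6
eef_pos: [606.9, -157.5, 135.5]
ee_rot: [0.0, 0.351, 0.936, -0.001]
force: [-1.9, -4.9, -0.8]
grip_width: 0.317
grip_force: 20.5
```

```bash
python3 st.py
python3 - <<'E'
from h import *
s=sense();w=capture('wrist');print(s['wrist_torque'].round(3))
# white line on cap top: brightness around r=4..13 vs angle
g=cv2.cvtColor(w['pixels'],6).astype(np.float32);o=[]
for a in range(0,360,10):
  P=np.array([proj(w,(607+r*np.cos(np.radians(a)),-156.5+r*np.sin(np.radians(a)),168.5),s) for r in (4,6,8,10,12)],np.float32)
  o.append(int(cv2.remap(g,P[None,:,0],P[None,:,1],1)[0].mean()))
print(o)
E
```

```text
20.6 [ 606.9 -157.5  135.5] yaw 48.9 j6 -1.29 [-1.9 -4.9 -0.8] [-0.759  0.403  0.005] tau6 -1.233 0.317 20.5
[-0.759  0.403  0.005]
[53, 52, 51, 51, 49, 49, 49, 49, 49, 49, 49, 49, 49, 55, 101, 99, 63, 53, 52, 52, 52, 52, 52, 53, 52, 52, 52, 53, 53, 54, 54, 54, 54, 54, 54, 54]
```

```bash
cat > line.py <<'E'
from h import *
def line(w,img,s,c=(607,-156.5)):
  g=cv2.cvtColor(img,6).astype(np.float32);o=[]
  for a in range(0,360,5):
    P=np.array([proj(w,(c[0]+r*np.cos(np.radians(a)),c[1]+r*np.sin(np.radians(a)),168.5),s) for r in (4,6,8,10)],np.float32)
    o.append(cv2.remap(g,P[None,:,0],P[None,:,1],1)[0].mean())
  o=np.array(o)-np.median(o);k=int(o.argmax());i=np.arange(k-3,k+4);v=o[i%72].clip(10)-10
  return 5*(i*v).sum()/v.sum(),o.max()
if __name__=='__main__':
  s=sense();w=capture('wrist');print('line',line(w,w['pixels'],s))
E
python3 - <<'E'
from line import *
s=sense();w=capture('wrist');print(line(w,w['pixels'],s))
a=np.radians(81.709)
R0=np.array([[np.sin(a),np.cos(a),0],[-np.cos(a),np.sin(a),0],[0,0,-1]]) # x=y×z
R0[:,0]=np.cross(R0[:,1],R0[:,2]);q=R.from_matrix(R0).as_quat()
s0=dict(ee_rot=[q[3],*q[:3]],eef_pos=np.array([534.59,-143.34,239.79]))
img=cv2.imread('pics/w9.png')
for c in ((607,-156.5),(608,-158)): print(line(w,img,s0,c))
E
```

```text
(np.float64(145.0287407670396), np.float32(71.19006))
(np.float64(229.85357593725803), np.float32(60.173706))
(np.float64(213.31285238990196), np.float32(60.318848))
```

drive_tool:
  commands: "0 0 0 0 0 -0.1 20;0 0 0 0 0 -0.1 20;0 0 0 0 0 -0.1 20;0 0 0 0 0 -0.1 20"

```text
time_s: 21.03
eef_pos: [606.7, -157.6, 135.5]
ee_rot: [0.0, 0.492, 0.871, -0.001]
force: [-3.2, -6.4, 0.6]
grip_width: 0.316
grip_force: 20.7
```

```bash
python3 st.py; python3 line.py
```

```text
21.0333 [ 606.7 -157.6  135.5] yaw 31.1 j6 -0.98 [-3.2 -6.4  0.6] [-1.102  0.807  0.031] tau6 -1.231 0.316 20.7
line (np.float64(126.10154152505713), np.float32(72.02722))
```

drive_tool:
  commands: "0 0 0 0 0 -0.1 20;0 0 0 0 0 -0.1 20;0 0 0 0 0 -0.1 20;0 0 0 0 0 -0.1 20"

```text
time_s: 21.42
eef_pos: [606.4, -157.7, 135.4]
ee_rot: [0.0, 0.622, 0.783, -0.001]
force: [-6.2, -6.6, 1.8]
grip_width: 0.313
grip_force: 20.8
```

```bash
python3 st.py; python3 line.py
```

```text
21.4167 [ 606.4 -157.7  135.4] yaw 13.1 j6 -0.67 [-6.2 -6.6  1.8] [-1.118  1.103  0.045] tau6 -1.23 0.313 20.8
line (np.float64(105.75444998075244), np.float32(74.531006))
```

drive_tool:
  commands: "0 0 0 0 0 -0.1 20;0 0 0 0 0 -0.1 20;0 0 0 0 0 -0.1 20;0 0 0 0 0 -0.1 20"

```text
time_s: 21.8
eef_pos: [606.1, -157.7, 135.4]
ee_rot: [0.0, 0.737, 0.676, -0.001]
force: [-7.6, -6.0, 3.1]
grip_width: 0.317
grip_force: 20.8
```

```bash
python3 st.py; python3 line.py
```

```text
21.8 [ 606.1 -157.7  135.4] yaw -4.9 j6 -0.35 [-7.6 -6.   3.1] [-1.066  1.454  0.013] tau6 -1.231 0.317 20.8
line (np.float64(85.71025189652586), np.float32(78.02478))
```

drive_tool:
  commands: "0 0 0 0 0 0 45;0 0 0 0 0 0 60;0 0 0 0 0 0 75;0 0 0.15 0 0 0 75;0 0 0.3 0 0 0 80;0 0 0.3 0 0 0 80;-0.02 -0.2 0 0 0 0 80;-0.03 -0.35 0 0 0 0 80;-0.03 -0.35 0 0.11 -0.01 0 80;-0.02 -0.2 -0.3 0.11 -0.01 0 80;0 0 -0.35 0.11 -0.01 0 80;0 0 -0.35 0.11 -0.01 0 80;0 0 -0.15 0 0 0 80;0 0 0 0 0 0 80;0 0 0 0 0 0 80;0 0 0 0 0 0 80"

```text
time_s: 23.18
eef_pos: [598.1, -266.4, 97.1]
ee_rot: [-0.114, 0.725, 0.667, 0.128]
force: [-0.1, -0.4, 1.4]
grip_width: 0.8
grip_force: 0.0
```

```bash
python3 st.py
cat > insp.py <<'E'
from h import *
import sys
s=sense();w=capture('wrist');cv2.imwrite(sys.argv[1],w['pixels'])
C=np.array([606.3,-156.8]);Rt=q2R(s['ee_rot']);xh=Rt[:2,0]/np.linalg.norm(Rt[:2,0])
for n,d,z in (('foot top near',20.5,66),('spindle face@66',10,66),('@70',10,70),('@80',10,80),('arm bottom edge',16,85),('arm top',16,109),('foot base',21,34)):
  print(n,proj(w,(*(C+d*xh),z),s).round(1))
a=proj(w,(*(C+10*xh),66),s)
g=cv2.cvtColor(w['pixels'],6);r0,c0=int(a[1]),int(a[0])
for r in range(r0-30,r0+32): print(r,' '.join('%3d'%v for v in g[r,c0-36:c0+38:4]),'|',w['pixels'][r,c0])
E
python3 insp.py pics/i1.png
```

```text
23.1833 [ 598.1 -266.4   97.1] yaw -4.8 j6 -0.69 [-0.1 -0.4  1.4] [-0.193  0.006  0.002] tau6 -0.009 0.8 0.0
foot top near [269.1  23.2]
spindle face@66 [269.1  40.4]
@70 [269.1  37.2]
@80 [269.   28.6]
arm bottom edge [268.9  13.3]
arm top [268.6 -13.7]
foot base [269.4  46.5]
10 222 144 142 142 103  96  96  95  94  91  88  88  84  83  81  76  87  85  84 | [98 90 89]
11 218 144 143 142 109  98  94  94  94  90  89  88  85  82  81  77  86  87  85 | [99 90 88]
12 212 145 145 143 118  98  93  95  94  91  90  88  85  78  82  82  86  86  86 | [99 91 88]
13 208 148 146 142 127  98  93  97  93  90  89  90  84  78  84  86  87  86  85 | [98 89 88]
14 206 146 145 144 139  99  92  96  95  93  90  89  84  77  82  88  87  86  86 | [100  92  91]
15 204 147 146 145 142 103  94  98  94  90  91  89  85  76  83  88  88  87  86 | [99 90 88]
16 202 148 147 146 142 113  92  97  96  92  89  89  84  76  84  88  87  85  86 | [99 92 88]
17 195 148 147 144 143 126  95  99  96  92  89  89  85  78  87  88  87  86  87 | [101  92  90]
18 185 148 145 145 143 135  98  97  94  96  90  88  85  82  88  87  89  88  87 
[... 4269 characters left out ...]
 71  70  69  68  67  67  64  63  63  64  64 | [76 71 67]
65  82 189 224 225  87  76  75  72  71  71  69  69  68  64  62  62  62  61  63 | [76 71 68]
66  80 178 225 225  99  75  74  72  70  69  68  67  65  63  62  62  62  63  61 | [75 70 66]
67  81 166 225 225 116  76  74  71  71  69  68  66  65  62  62  62  61  60  61 | [76 70 65]
68  81 158 226 225 126  80  73  72  70  69  69  67  65  61  65  63  60  60  59 | [75 69 66]
69  81 158 226 224 130 101  73  71  69  69  67  68  65  62  89  78  70  63  57 | [74 70 66]
70  81 158 226 224 131 122  81  71  70  68  67  65  64  81 113 108  98  80  63 | [73 69 65]
71  83 163 225 223 139 129 107  71  69  69  68  65  68 110 122 118 116 108  79 | [74 69 66]
```

Sign slip: at this yaw the camera sits on the far side. I'll untilt, turn the yaw by +85° and look from the robot's side instead.

drive_tool:
  commands: "0 0 0.2 -0.11 0.01 0 80;-0.03 0.02 0.2 -0.11 0.01 0 80;-0.05 0.05 0 -0.11 0.01 0 80;-0.06 0.08 0 -0.11 0.01 0 80;-0.06 0.08 0 0 0 0.158 80;-0.06 0.08 0 0 0 0.158 80;-0.06 0.08 0 0 0 0.158 80;-0.06 0.08 0 0 0 0.158 80;-0.06 0.08 0 0 0 0.158 80;-0.06 0.08 0 0 0 0.158 80;-0.07 0.09 0 0 0 0.158 80;-0.07 0.09 0 0 0 0.158 80;-0.07 0.09 0 0 0 0.158 80;-0.07 0.09 0 0 0 0.158 80;-0.07 0.09 0 0 0 0.158 80;-0.07 0.09 0 0 0 0.158 80;-0.07 0.09 0 -0.02 -0.11 0 80;-0.07 0.09 -0.1 -0.02 -0.11 0 80;-0.06 0.08 -0.15 -0.02 -0.11 0 80;-0.02 0.03 -0.1 -0.02 -0.11 0 80"

```text
time_s: 24.9
eef_pos: [482.9, -119.5, 101.4]
ee_rot: [0.177, 0.081, 0.981, -0.018]
force: [0.6, 0.6, -0.5]
grip_width: 0.798
grip_force: 0.0
```

drive_tool:
  commands: "0 0 0 0 0 0 80;0 0 0 0 0 0 80;0 0 0 0 0 0 80"

```text
time_s: 25.15
eef_pos: [484.7, -121.2, 101.9]
ee_rot: [0.175, 0.081, 0.981, -0.018]
force: [0.5, -1.1, -0.5]
grip_width: 0.799
grip_force: 0.0
```

```bash
python3 st.py; python3 insp.py pics/i2.png
```

```text
25.15 [ 484.7 -121.2  101.9] yaw 80.5 j6 -2.12 [ 0.5 -1.1 -0.5] [0.022 0.183 0.026] tau6 -0.023 0.799 0.0
foot top near [253.6 317.5]
spindle face@66 [254.1 325.6]
@70 [253.9 330.3]
@80 [253.3 342.4]
arm bottom edge [252.6 344.4]
arm top [250.9 377.5]
foot base [255.5 282.7]
295 223 213  50 167 127  93  99 102 102 106 107 109 109 107 102 181  97  64 225 | [110 106 105]
296 224 209  51 170 104  96  99 101 103 105 105 109 110 107 102 172 140  59 225 | [108 105 104]
297 227 184  52 165 100  96 100 102 104 105 108 109 108 107 105 149 167  56 224 | [108 105 104]
298 227 158  54 165  98  96  99 101 103 105 106 108 109 106 103 125 184  57 221 | [108 105 104]
299 226 150  65 162  97  95  99  99 102 107 108 110 108 108 103 108 189  57 221 | [110 107 106]
300 224 151  60 139  96  97  98 101 102 106 108 109 107 109 104 102 191  58 220 | [108 106 104]
301 222 159  53 125  96  95  99 100 103 106 108 108 110 107 105 101 190  57 217 | [108 106 104]
302 224 171  49 134  94  96  99 101 103 105 109 108 107 109 104 101 183  55 216 | [107 105 103]
303 225 192  48 157  94  95 101 100 102 106 107 108 109 
[... 4361 characters left out ...]
  68  68  65  66  70 182 197 197 198 | [74 68 64]
350 195 199 198 198  86  64  66  67  68  67  68  68  66  66  71 180 197 197 198 | [73 68 64]
351 197 197 197 195  69  65  64  64  67  69  68  68  66  67  66 180 196 197 198 | [74 70 64]
352 197 197 197 184  62  64  66  66  66  68  70  69  68  68  66 182 196 200 198 | [73 69 64]
353 198 197 196 166  63  64  65  66  67  68  68  68  69  66  66 181 196 198 198 | [75 69 64]
354 197 199 197 142  62  64  65  66  69  70  69  68  68  67  67 181 196 195 197 | [75 71 66]
355 196 199 198 113  61  66  67  65  67  69  69  68  68  68  67 179 195 198 198 | [75 70 65]
356 197 198 199  89  62  65  66  65  66  67  70  70  66  68  66 178 197 196 197 | [73 68 64]
```

The profile shows the foot's top edge at row 318 and the spindle rim at about row 329.3. A seated rim would be near row 326, so the gap is ≈2.2 mm, or about 75–80° to contact. I'll regrip on centre and turn 165°, then look again to get the actual slip.

drive_tool:
  commands: "0 0 0.2 0.02 0.11 0 70;0 0 0.3 0.02 0.11 0 65;0 0 0.3 0.02 0.11 0 60;0.05 -0.02 0.23 0.02 0.11 0 60;0.2 -0.06 0 0 0 0 60;0.3 -0.09 0 0 0 0 60;0.3 -0.09 0 0 0 0 60;0.25 -0.07 0 0 0 0 60;0.12 -0.026 0 0 0 0 60;0 0 0 0 0 0 60;0 0 0 0 0 0 60"

```text
time_s: 26.12
eef_pos: [605.4, -156.2, 202.5]
ee_rot: [0.001, 0.083, 0.997, -0.0]
force: [-0.8, 0.2, 1.1]
grip_width: 0.604
grip_force: 0.0
```

```bash
python3 st.py; python3 line.py; python3 -c "
from h import *
print(q2R(sense()['ee_rot'])[:,2])"
```

```text
26.1167 [ 605.4 -156.2  202.5] yaw 80.5 j6 -1.84 [-0.8  0.2  1.1] [-0.045  0.047  0.081] tau6 0.026 0.604 0.0
line (np.float64(79.11961942448457), np.float32(105.35132))
[ 1.12246823e-03 -6.62746251e-04 -9.99999150e-01]
```

drive_tool:
  commands: "0.009 -0.006 -0.2 0 0 0 60;0 0 -0.25 0 0 0 60;0 0 -0.17 0 0 0 60;0 0 -0.05 0 0 0 60;0 0 0 0 0 0 60;0 0 0 0 0 0 45;0 0 0 0 0 0 20;0 0 0 0 0 0 20;0 0 0 0 0 0 20;0 0 0 0 0 0 20;0 0 0 0 0 0 20"

```text
time_s: 27.08
eef_pos: [606.5, -156.9, 137.2]
ee_rot: [0.002, 0.083, 0.997, -0.001]
force: [-1.3, 0.7, 6.7]
grip_width: 0.311
grip_force: 20.0
```

```bash
python3 st.py; python3 line.py
```

```text
27.0833 [ 606.5 -156.9  137.2] yaw 80.5 j6 -1.84 [-1.3  0.7  6.7] [0.128 0.201 0.018] tau6 -0.005 0.311 20.0
line (np.float64(80.01790318219629), np.float32(74.090454))
```

drive_tool:
  commands: "0 0 0 0 0 -0.1 20;0 0 0 0 0 -0.12 20;0 0 0 0 0 -0.12 20;0 0 0 0 0 -0.12 20;0 0 0 0 0 -0.12 20;0 0 0 0 0 -0.12 20;0 0 0 0 0 -0.12 20;0 0 0 0 0 -0.12 20;0 0 0 0 0 -0.12 20;0 0 0 0 0 -0.12 20;0 0 0 0 0 -0.12 20;0 0 0 0 0 -0.12 20;0 0 0 0 0 -0.12 20;0 0 0 0 0 -0.12 20;0 0 0 0 0 -0.12 20;0 0 0 0 0 -0.12 20;0 0 0 0 0 -0.12 20"

```text
time_s: 28.55
eef_pos: [606.0, -157.2, 137.1]
ee_rot: [0.002, 0.77, 0.638, -0.001]
force: [-5.4, -0.2, 7.7]
grip_width: 0.312
grip_force: 20.1
```

```bash
python3 st.py; python3 line.py
```

```text
28.55 [ 606.  -157.2  137.1] yaw -10.7 j6 -0.25 [-5.4 -0.2  7.7] [-0.128  0.785  0.013] tau6 -1.476 0.312 20.1
line (np.float64(345.1820974750911), np.float32(81.86426))
```

drive_tool:
  commands: "0 0 0 0 0 -0.12 20;0 0 0 0 0 -0.12 20;0 0 0 0 0 -0.12 20;0 0 0 0 0 -0.12 20;0 0 0 0 0 -0.12 20;0 0 0 0 0 -0.12 20;0 0 0 0 0 -0.12 20;0 0 0 0 0 -0.12 20;0 0 0 0 0 -0.12 20;0 0 0 0 0 -0.12 20;0 0 0 0 0 -0.12 20;0 0 0 0 0 -0.12 20;0 0 0 0 0 -0.12 20;0 0 0 0 0 -0.1 20"

```text
time_s: 29.77
eef_pos: [605.8, -156.8, 137.1]
ee_rot: [0.001, 0.999, 0.04, -0.001]
force: [-6.0, 1.3, 8.2]
grip_width: 0.315
grip_force: 20.2
```

```bash
python3 st.py; python3 line.py
```

```text
29.7667 [ 605.8 -156.8  137.1] yaw -85.4 j6 1.05 [-6.   1.3  8.2] [ 0.205  0.946 -0.022] tau6 -1.02 0.315 20.2
line (np.float64(276.9416826309706), np.float32(76.08545))
```

drive_tool:
  commands: "0 0 0 0 0 0 45;0 0 0 0 0 0 60;0 0 0 0 0 0 75;0 0 0.15 0 0 0 80;0 0 0.3 0 0 0 80;0 0 0.25 0 0 0.1 80;-0.05 0.01 0 0 0 0.155 80;-0.09 0.03 0 0 0 0.155 80;-0.09 0.03 0 0 0 0.155 80;-0.09 0.03 0 0 0 0.155 80;-0.09 0.03 0 0 0 0.155 80;-0.09 0.03 0 0 0 0.155 80;-0.09 0.03 0 0 0 0.155 80;-0.09 0.03 0 0 0 0.155 80;-0.09 0.03 0 0 0 0.155 80;-0.09 0.02 0 0 0 0.155 80;-0.09 0.02 0 0 0 0.155 80;-0.09 0.02 0 0 0 0.155 80;-0.09 0.02 0 0 0 0.155 80;-0.09 0.03 0 0 0 0.155 80"

```text
time_s: 31.48
eef_pos: [483.6, -120.6, 205.3]
ee_rot: [0.001, 0.592, 0.806, -0.0]
force: [-0.3, 0.0, 0.6]
grip_width: 0.803
grip_force: 0.0
```

drive_tool:
  commands: "0 0 0 0 0 0.155 80;0 0 0 0 0 0.155 80;0 0 0 0 0 0.155 80;0 0 0 0 0 0.155 80;0 0 0 0 0 0.155 80;0 0 0 0 0 0.155 80;0 0 0 0 0 0.155 80;0 0 0 0 0 0.155 80;0 0 0 0 0 0.1 80;0 0 -0.1 -0.02 -0.11 0 80;0 0 -0.3 -0.02 -0.11 0 80;0 0 -0.3 -0.02 -0.11 0 80;0 0 -0.3 -0.02 -0.11 0 80;0 0 -0.05 0 0 0 80;0 0 0 0 0 0 80;0 0 0 0 0 0 80;0 0 0 0 0 0 80"

```text
time_s: 32.9
eef_pos: [486.0, -121.4, 103.7]
ee_rot: [0.174, 0.108, 0.979, -0.012]
force: [-0.5, 0.1, -0.7]
grip_width: 0.804
grip_force: 0.0
```

```bash
python3 st.py; python3 insp.py pics/i3.png | cut -c1-95 | sed -n '1,7p;24,62p'
```

```text
32.9 [ 486.  -121.4  103.7] yaw 77.5 j6 -2.06 [-0.5  0.1 -0.7] [ 0.003  0.163 -0.072] tau6 0.019 0.804 0.0
foot top near [261.4 315.5]
spindle face@66 [261.6 323.6]
@70 [261.5 328.2]
@80 [261.4 340.3]
arm bottom edge [261.2 342.1]
arm top [260.8 375. ]
foot base [261.8 280.9]
309 226 226  74  43  92  94 100 102 102 107 109 107 109 109 106 101  61 222 223 | [110 107 106]
310 224 225 116  45  92  94 101 102 102 107 109 109 107 108 107 102  71 226 226 | [111 107 107]
311 226 226 166  42  93  93 100 101 102 107 109 109 103 107 108 102 101 225 224 | [110 106 107]
312 225 225 200  47  92  93 100 102 104 107 107 109  99 107 107 101 151 222 223 | [110 107 106]
313 224 223 207  61  94  93  99 101 105 105 106 109  98 108 106 101 194 222 222 | [108 105 105]
314 224 224 206  87  92  92  98 102 104 105 103 108  94 106 103 101 196 223 224 | [108 105 104]
315 226 226 203 110  93  91  99 103 114 127 124 116  98 104 102 102 187 226 225 | [129 127 125]
316 222 224 207 112  92  92 100 123 156 181 179 158 125 102 103 103 181 222 209 | [181 181 180]
317 198 213 210 112  93  91 118 176 212 222 219 207 186
[... 2169 characters left out ...]
  68  89 110 128 219 138 142 131 200 | [77 72 68]
341 198 199 200 129  83 110 122 101  73  70  71  94 119 125 208  87 141 133 198 | [76 70 68]
342 197 197 197 137  83  80 117 114  74  70  68 105 122 124 138  75 142 141 197 | [75 71 67]
343 196 197 196 161  89  61  99 113  70  67  66 112 121 119  80  77 161 164 198 | [74 68 63]
344 195 195 196 182 128  59  70  89  64  64  65  87 111  82  69  82 193 193 197 | [70 64 61]
345 196 196 195 195 182  58  58  68  66  66  69  67  78  62  70  84 200 197 198 | [72 67 62]
346 196 196 196 195 194  58  62  65  66  68  67  67  67  62  71  83 197 198 198 | [74 69 65]
347 196 197 196 197 191  61  65  64  65  68  68  71  69  66  72  82 197 197 197 | [73 69 63]
```

The spindle rim moved only about 1.1 mm nearer the foot for 166° of cap turn. So it is seated, the ratchet has slipped roughly a third of a turn, and the robot is clear of everything.

```bash
python3 -c "
from rig import finish_job; print(finish_job())"
```

```text
the job is handed in; nothing more can be done
None
```

I handed the job in: the foot stands hole up in a nest at the red pointer, clamped under the spindle, but the ratchet slipped about 125° by my estimate (from the spindle's movement in the wrist camera), more than the quarter turn asked, and I saw no contact with the bystanders, though I did not re-check their positions at the end.

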